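Log one vial as taken from stock

ROBOT

A 6-joint arm with a two-finger parallel gripper is mounted at the origin on the work surface. World frame = base frame: x ahead of the robot, y to its left, z up, the work surface at z = 0. Lengths are in mm, angles in degrees, forces in N, time in s.
With the tool pointing down it reaches from about 350 to 850 mm from the base axis. Payload 8.1 kg.
Tool frame: the origin (TCP) lies midway between the tips of the shut fingers; the grasp point (between the pads) lies 19 mm behind it; z points along the fingers, y is the line along which they close (so a half turn about z gives the same grasp; the last joint's range is limited). The gripper opens to 85 mm and grips with 20 to 120 N. Pads are 22 mm wide; open, the fingers measure 114 mm over their backs; the gripper's body (76 mm by 85 mm) begins 54 mm behind the grasp point. The pads swing forward as they close: fully open they stand 13 mm farther back than shut.
Start: joints at [69.935, 7.471, 85.268, -0, 87.261, -4.893], TCP at [157.008, 579.097, 231.292] pointing down, gripper open.
Joint ranges: [-169.43, 169.43], [-51.17, 129.36], [1.28, 143.12], [-76.62, 256.62], [0, 156.53], [-152.29, 152.29]. Speed limits (degrees/s): [136.94, 136.94, 159.86, 180, 180, 180].

INTERFACE

Orientations are given as [roll, pitch, yaw] about the fixed x, y, z axes, in that order (R = Rz(yaw) Ry(pitch) Rx(roll)).
In Python, from bench import r, viewer, sense, hand_in gives the robot as it stands (r), with the cameras (viewer), the readings as plain functions and the job as plain functions.
- The arm moves only by the tool inch_along, called after "Request:" as name(argument=value, ...) on one line, values as JSON. Schema: {"type":"object","properties":{"motion":{"type":"string"},"squeeze":{"type":"number"},"only":{"type":"string"},"quiet":{"type":"boolean"},"lines":{"type":"string"}},"required":["motion"],"additionalProperties":false}. motion is a string of 1 to 8 rows, parted by semicolons, with the numbers parted by commas; each row has 7 numbers: a rotation vector rx, ry, rz in fractions of the full range, 1 being pi rad, then dx, dy, dz in fractions of the full range, 1 being 0.5 m, then the finger opening in mm; each row is the pose to reach, as a shift and turn from the pose commanded when the call began, along the tool's axes at that moment; what a row does not reach only later rows make up. A row lasts 1/8 s, in which the tool goes at most 62.5 mm and 10.7 degrees, less where a joint would pass 70% of its speed; a pose out of reach is approached as far as the arm can. The fingers move at their own pace and stop on an object; squeeze is the grip in N (left out, the last holds). Time passes only in rows, so rows that do not move let the fingers close. The tool returns the time, the measured TCP pose, the force, the opening and the grip force at its end. only (a regular expression) keeps the lines of the reply that match it, lines (a string "A,B") keeps lines A to B, and quiet returns only ok. A shift or turn number past 1, either way, is cut back to 1. Input that does not fit is refused with a message, and nothing moves.
- sense(): the state, without advancing time (a new reading comes with each control period).
- viewer.snapshot(name): name is "scene" or "top"; returns a dict with "pixels" (384x512x3 uint8, blue, green, red), "fx", "fy", "cx", "cy" (pixels), "pose" (4x4, takes a point from camera to world coordinates). Camera axes: x right, y up, looking along -z (the intrinsics and any distortion apply to the point x, -y, -z); pixel columns grow to the right and rows downward; lengths in mm; the calibration is good to about 2 mm. A picture is of the moment at which its call begins. There is no depth.
- hand_in(): hands the job in; it is judged then, once.
The state is a dict: "time": time; "joint_pos": joint angles; "qd": joint speeds; "joint_efforts": joint torques, N m; "tool_pos": TCP position; "tcp_rot": TCP orientation; "ft_force": force on the tool from outside, world axes, zero at the start; "wrist_torque": the same for the moment, N m; "finger_gap": finger opening in mm; "grip_force": force on a finger pad.
Only numpy, scipy, OpenCV 4.12 (cv2) and the standard library are available. Lean on these libraries where they do the work, as an engineer would, in place of code of your own. Each camera call takes 0.05 s, during which the arm holds its last target. There are 200 camera calls.

TASK

One blue-capped vial has been taken from stock, so log it: with the fingertips, gently press down the grey button on the puck in front of the bin of blue-capped vials and let it come up again, then gently press the green button on the terminal and withdraw. Only press: do not pick up or shift the pucks, and leave the other pucks, the red button, the bins, the tray and the loose items alone.

Things in the scene. Friction and masses are not known exactly. Their poses are not given: they have to be found in the camera images.
- bin_blue: Fixed open teal stock bin, 140 mm (its x) by 100 mm (its y) by 55 mm high, holding six small glass vials with blue caps (tops 60 mm above the counter). Origin: centre of its underside. Its puck stands in front of it, on the robot's side, about 130 mm along the bin's -x from the bin's centre.
- bin_orange: Fixed open teal stock bin, 140 mm (its x) by 100 mm (its y) by 55 mm high, holding six small glass vials with orange caps (tops 60 mm above the counter). Origin: centre of its underside. Its puck stands in front of it, on the robot's side, about 130 mm along the bin's -x from the bin's centre.
- bin_white: Fixed open teal stock bin, 140 mm (its x) by 100 mm (its y) by 55 mm high, holding six small glass vials with white caps (tops 60 mm above the counter). Origin: centre of its underside. Its puck stands in front of it, on the robot's side, about 130 mm along the bin's -x from the bin's centre.
- puck_blue: Loose wireless button puck standing on the counter in front of the blue-cap bin: white plastic disc 56 mm in diameter with black rubber foot, 18 mm high, 0.14 to 0.28 kg, with a grey sprung cap 34 mm across on top (all three pucks look alike). Origin: centre of its underside on the counter; z up.
- puck_orange: Loose wireless button puck standing on the counter in front of the orange-cap bin: white plastic disc 56 mm in diameter with black rubber foot, 18 mm high, 0.14 to 0.28 kg, with a grey sprung cap 34 mm across on top (all three pucks look alike). Origin: centre of its underside on the counter; z up.
- puck_white: Loose wireless button puck standing on the counter in front of the white-cap bin: white plastic disc 56 mm in diameter with black rubber foot, 18 mm high, 0.14 to 0.28 kg, with a grey sprung cap 34 mm across on top (all three pucks look alike). Origin: centre of its underside on the counter; z up.
- press_blue_top (a point): Centre of the top face of the grey cap (34 mm across) of the blue bin's puck, 30 mm above the counter when up.
- press_blue (a joint): Travel of the blue bin's puck cap. Reads 0 up, 0.006 m right down; takes about 1.5 N to start moving and 5 N at the bottom, springs back up by itself, moves straight down.
- press_orange (a joint): Travel of the orange bin's puck cap. Reads 0 up, 0.006 m right down; takes about 1.5 N to start moving and 5 N at the bottom, springs back up by itself, moves straight down.
- press_white (a joint): Travel of the white bin's puck cap. Reads 0 up, 0.006 m right down; takes about 1.5 N to start moving and 5 N at the bottom, springs back up by itself, moves straight down.
- terminal: Fixed white terminal lying on the counter, left or right of the bins: 110 mm (its x) by 140 mm (its y), 36 mm high, a dark screen on its half away from the robot, and on the half towards the robot two round buttons 32 mm across standing 12 mm proud: green at its +y side, red at its -y side, 74 mm apart. Origin: centre of its underside.
- press_confirm_top (a point): Centre of the top face of the green button, 48 mm above the counter when up.
- press_cancel_top (a point): Centre of the top face of the red button, 48 mm above the counter when up.
- press_confirm (a joint): Travel of the green button. Reads 0 up, 0.006 m right down; takes about 1.5 N to start moving and 5 N at the bottom, springs back up by itself, moves straight down.
- press_cancel (a joint): Travel of the red button. Reads 0 up, 0.006 m right down; takes about 1.5 N to start moving and 5 N at the bottom, springs back up by itself, moves straight down.
- tray: Fixed steel instrument tray, 110 x 160 mm, 22 mm high, on the other side of the bins from the terminal. Origin: centre of its underside.
- bottle: Loose white bottle with blue label and white cap, 44 mm in diameter, 75 mm high, standing. Origin: centre of its underside.
- vial: Loose small amber bottle with orange cap, 26 mm in diameter, 50 mm high, standing. Origin: centre of its underside.
- tape: Loose roll of white tape lying flat, 60 mm in diameter, 25 mm high. Origin: centre of its underside.

How it is judged:
By the outcome, as a careful person would: the job done as asked, in the order asked, and still so for the second after the job is handed in, with the robot touching nothing.
It also fails if it takes over 43 s, if anything falls off the work surface, if the arm or the gripper's body presses on something with over 40 N, if the wrist force passes 120 N, or if a joint passes its speed limit or range.

## Working session

There is one attempt and no reset: what is moved stays moved. The work goes in short steps, Python scripts to look and compute and a tool call to move; the robot and the scene stay as the last step left them, time stands still between calls to the robot, and variables do not carry over. Pictures are saved under pics/ and viewed, at most 10 in all, crops included, and the job is handed in when it is done.

```bash
ls; mkdir -p pics
```

Run:
```python
from bench import r, viewer, sense, hand_in
import cv2,numpy as np
for n in("top","scene"):
    s=viewer.snapshot(n);cv2.imwrite(f"pics/{n}0.png",s["pixels"]);print({k:(v if k!="pixels" else 0) for k,v in s.items()})
s=sense();print(s["tool_pos"],s["tcp_rot"],s["time"],s["ft_force"])
```

```text
bench.py
pics
{'pixels': 0, 'fx': 410.4762022724393, 'fy': 410.4762022724393, 'cx': 253.45837128095792, 'cy': 188.61538127823792, 'pose': array([[ 1.94394195e-02,  9.80692124e-01, -1.94589481e-01,
         3.16663299e+02],
       [-9.99593971e-01,  1.50081930e-02, -2.42207841e-02,
        -1.48362640e+01],
       [-2.08326957e-02,  1.94981310e-01,  9.80585686e-01,
         1.17056485e+03],
       [ 0.00000000e+00,  0.00000000e+00,  0.00000000e+00,
         1.00000000e+00]])}
{'pixels': 0, 'fx': 432.44634464800106, 'fy': 432.44634464800106, 'cx': 258.7867531965993, 'cy': 179.73487289586055, 'pose': array([[ 8.64607655e-01, -3.29447313e-01,  3.79365352e-01,
         9.55866016e+02],
       [ 5.02390034e-01,  5.55415092e-01, -6.62660040e-01,
        -7.40822453e+02],
       [ 7.60632781e-03,  7.63530316e-01,  6.45727188e-01,
         8.08272944e+02],
       [ 0.00000000e+00,  0.00000000e+00,  0.00000000e+00,
         1.00000000e+00]])}
[156.82484223 578.61827583 230.32574432] [-1.79901454e+02 -1.05952112e-02  1.64827782e+02] 0.1 [ 0.39594779 -0.63610928  0.89150704]
```

View pics/top0.png

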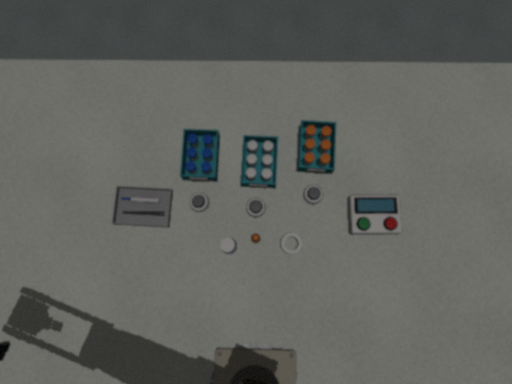

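View pics/scene0.png

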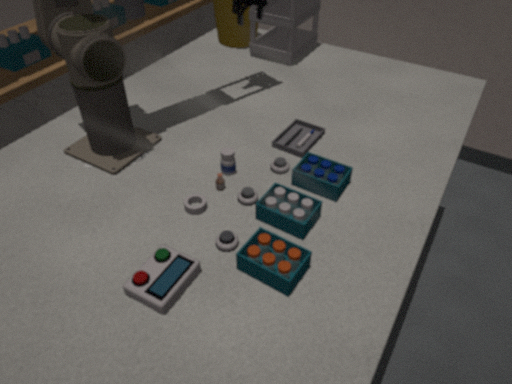

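Top view: blue bin at about (200,155) with its puck at (199,201), green button (363,223), red (391,223). I'll enlarge the crops for exact pixel positions.

Run:
```python
import cv2,numpy as np
t=cv2.imread("pics/top0.png");s=cv2.imread("pics/scene0.png")
def c(i,u,v,h=20,z=10):
    m=cv2.resize(i[v-h:v+h,u-h:u+h],None,fx=z,fy=z,interpolation=cv2.INTER_CUBIC)
    m=cv2.convertScaleAbs(m,alpha=1.5)
    for k in range(0,2*h,5):
        cv2.putText(m,str(u-h+k),(k*z,10),0,.35,(0,255,255));cv2.putText(m,str(v-h+k),(0,k*z+4),0,.35,(0,255,255))
        cv2.line(m,(k*z+5,12),(k*z+5,18),(0,255,255));cv2.line(m,(24,k*z+5),(30,k*z+5),(0,255,255))
    return cv2.resize(m,(300,300))
cv2.imwrite("pics/z.png",np.vstack([np.hstack([c(t,199,201),c(t,363,223)]),np.hstack([c(s,280,163),c(s,163,255)])]))
```

```text
(no output)
```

View pics/z.png

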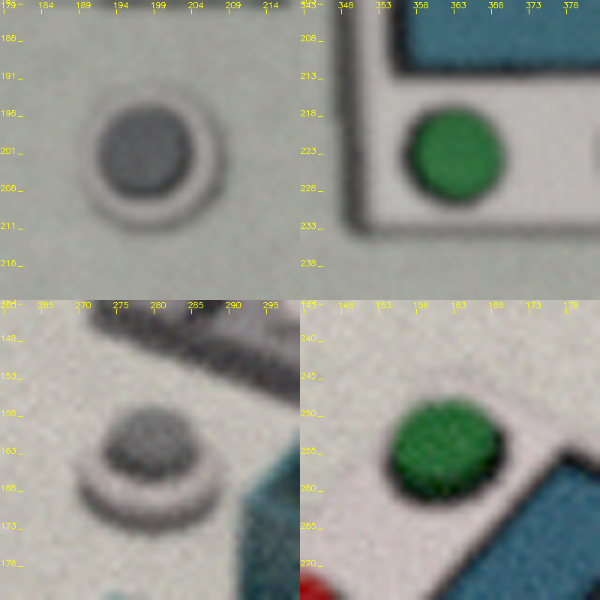

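Crops: puck cap centre at top (198.0,200.6), scene (279.5,160.8); green centre at top (363.3,222.9), scene (162.1,253.6).

Create h.py:
```python
from bench import r, viewer, sense, hand_in
import numpy as np
from scipy.spatial.transform import Rotation as R
def ray(s,u,v,z):
    P=s["pose"];d=P[:3,:3]@np.array([(u-s["cx"])/s["fx"],-(v-s["cy"])/s["fy"],-1]);o=P[:3,3]
    return o+d*(z-o[2])/d[2]
def go(*goal):
    s=sense();A=R.from_euler("xyz",s["tcp_rot"],degrees=True)
    print(s["time"],s["tool_pos"].round(1) if hasattr(s["tool_pos"],"round") else s["tool_pos"],"tool shift",A.inv().apply(np.array(goal)-np.array(s["tool_pos"])).round(1))
```

Run:
```python
from h import *
t=viewer.snapshot("top");s=viewer.snapshot("scene")
for a,b,z in(((198,200.6),(279.5,160.8),30),((363.3,222.9),(162.1,253.6),48)):
    p,q=ray(t,*a,z),ray(s,*b,z);print(p,q,(p+q)/2)
p=ray(t,198,200.6,30);go(*p[:2],90)
```

```text
[506.08396448 169.37158725  30.        ] [507.70151833 163.50319663  30.        ] [506.8927414  166.43739194  30.        ]
[ 448.66840286 -288.65572762   48.        ] [ 451.12864054 -295.64543474   48.        ] [ 449.8985217  -292.15058118   48.        ]
0.2 [156.9 578.8 230.6] tool shift [-444.2 -303.6  140.9]
```

Units first: shifts go in shares of 0.5 m and turns go in shares of pi rad. So -400 mm / 500 = -0.8, -350 mm / 500 = -0.7.

Request:
inch_along(motion="0,0,0,-0.1,-0.068,0,0;0,0,0,-0.2,-0.136,0,0;0,0,0,-0.3,-0.204,0,0;0,0,0,-0.4,-0.274,0,0;0,0,0,-0.5,-0.342,0.04,0;0,0,0,-0.6,-0.41,0.08,0;0,0,0,-0.7,-0.48,0.14,0;0,0,0,-0.8,-0.548,0.2,0", squeeze=30)

```text
time: 1.2
tool_pos: [465.0, 217.1, 136.5]
tcp_rot: [180.0, 0.0, 164.8]
ft_force: [1.0, 0.2, 0.6]
finger_gap: -0.1
grip_force: 0.0
```

```bash
python3 -c "
from h import *
go(507,167,75)"
```

```text
1.2 [465.  217.1 136.5] tool shift [-53.6 -37.4  61.5]
```

In the tool's units: 60 mm / 500 = 0.12, -53 mm / 500 = -0.106.

Request:
inch_along(motion="0,0,0,-0.04,-0.028,0.04,0;0,0,0,-0.08,-0.056,0.08,0;0,0,0,-0.106,-0.074,0.12,0;0,0,0,-0.106,-0.074,0.12,0;0,0,0,-0.106,-0.074,0.12,0")

```text
time: 1.82
tool_pos: [505.3, 169.6, 77.5]
tcp_rot: [180.0, -0.0, 164.8]
ft_force: [0.8, 0.6, 1.1]
finger_gap: -0.2
grip_force: 0.0
```

Run:
```python
from h import *
import cv2
go(507,167,75)
o=[]
for n,(u,v) in(("top",(199,201)),("scene",(280,155))):
    s=viewer.snapshot(n);i=s["pixels"];P=s["pose"];h=30
    m=cv2.convertScaleAbs(cv2.resize(i[v-h:v+h,u-h:u+h],(400,400),interpolation=cv2.INTER_CUBIC),alpha=1.5)
    q=P[:3,:3].T@(np.array(sense()["tool_pos"])-P[:3,3])
    a=np.array([s["cx"]+s["fx"]*q[0]/-q[2],s["cy"]+s["fy"]*q[1]/q[2]]);print(n,a)
    p=((a-[u-h,v-h]+.5)*400/(2*h)).astype(int);cv2.drawMarker(m,tuple(map(int,p)),(0,255,255),0,14)
    o.append(m)
cv2.imwrite("pics/h1.png",np.hstack(o))
```

```text
1.825 [505.3 169.6  77.5] tool shift [-2.3 -2.   2.5]
top [195.11765884 197.84587978]
scene [280.5615369  146.18688957]
```

View pics/h1.png

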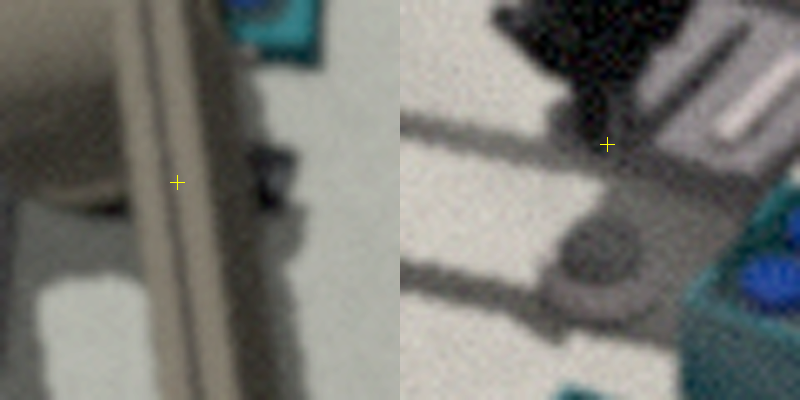

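Top view is hidden by the arm; in the scene view the fingertips end near the mark (607,145 in the crop), slightly left of it, above the cap at (600,250). I'll go lower and look closer.

In the tool's units: 38 mm / 500 = 0.076, 36 mm / 500 = 0.072.

Request:
inch_along(motion="0,0,0,-0.002,-0.002,0.034,0;0,0,0,-0.004,-0.002,0.072,0;0,0,0,-0.004,-0.002,0.076,0;0,0,0,-0.004,-0.002,0.076,0")

```text
time: 2.42
tool_pos: [506.5, 167.6, 38.3]
tcp_rot: [-180.0, -0.1, 164.8]
ft_force: [0.6, 0.1, 0.7]
finger_gap: -0.0
grip_force: 0.0
```

Create look.py:
```python
from h import *
import cv2,sys
u,v,f=int(sys.argv[1]),int(sys.argv[2]),sys.argv[3];h=24
s=viewer.snapshot("scene");i=s["pixels"];P=s["pose"]
m=cv2.resize(i[v-h:v+h,u-h:u+h],(600,600),interpolation=cv2.INTER_CUBIC)
m=(255*np.clip(m/180.,0,1)**.5).astype(np.uint8)
q=P[:3,:3].T@(np.array(sense()["tool_pos"])-P[:3,3])
a=np.array([s["cx"]+s["fx"]*q[0]/-q[2],s["cy"]+s["fy"]*q[1]/q[2]]);print(a)
p=((a-[u-h,v-h]+.5)*600/(2*h)).astype(int);cv2.drawMarker(m,tuple(map(int,p)),(0,255,255),0,14)
cv2.imwrite(f,m)
```

```bash
python3 look.py 280 155 pics/h2.png
```

```text
[280.06516086 157.57175283]
```

View pics/h2.png

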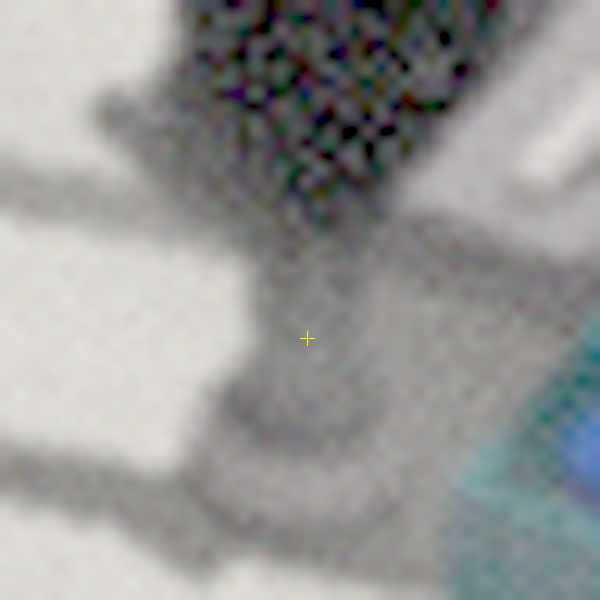

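Fingers (column 255–360) sit over the cap (225–375) in line with the mark at (307,338), so I can press.

In the tool's units: 12 mm / 500 = 0.024, 10 mm / 500 = 0.02.

Request:
inch_along(motion="0,0,0,0,0,0.012,0;0,0,0,0,0,0.02,0;0,0,0,0,0,0.024,0;0,0,0,0,0,0.024,0")

```text
time: 2.98
tool_pos: [507.3, 167.7, 27.3]
tcp_rot: [180.0, 0.0, 164.8]
ft_force: [-0.0, 0.1, 2.9]
finger_gap: -0.0
grip_force: 1.5
```

In the tool's units: 3.5 mm / 500 = 0.007, 2 mm / 500 = 0.004.

Request:
inch_along(motion="0,0,0,0,0,0.004,0;0,0,0,0,0,0.007,0;0,0,0,0,0,0.007,0")

```text
time: 3.35
tool_pos: [507.3, 167.7, 24.0]
tcp_rot: [180.0, 0.0, 164.8]
ft_force: [-0.8, -0.9, 6.8]
finger_gap: -0.0
grip_force: 3.7
```

Request:
inch_along(motion="0,0,0,0,0,0.0012,0;0,0,0,0,0,0.0012,0")

```text
time: 3.6
tool_pos: [507.4, 167.7, 23.9]
tcp_rot: [180.0, 0.0, 164.8]
ft_force: [-4.8, -0.8, 12.1]
finger_gap: -0.2
grip_force: 6.3
```

Request:
inch_along(motion="0,0,0,0,0,-0.008,0;0,0,0,0,0,-0.024,0;0,0,0,0,0,-0.1,0;0,0,0,0,0,-0.2,0;0,0,0,0,0,-0.2,0")

```text
time: 4.22
tool_pos: [510.0, 168.4, 127.9]
tcp_rot: [179.8, 0.4, 164.8]
ft_force: [0.4, 0.2, 1.0]
finger_gap: -0.2
grip_force: 0.0
```

```bash
python3 -c "
from h import *
go(450,-291,137)"
```

```text
4.225 [510.  168.4 127.9] tool shift [ -62.3 -459.1  -10.4]
```

Bottomed (12 N) and released. Next, the terminal.

In the tool's units: -450 mm / 500 = -0.9, -400 mm / 500 = -0.8.

Request:
inch_along(motion="0,0,0,-0.016,-0.114,0,0;0,0,0,-0.032,-0.228,0,0;0,0,0,-0.048,-0.342,0,0;0,0,0,-0.064,-0.456,0,0;0,0,0,-0.08,-0.57,0,0;0,0,0,-0.096,-0.684,0,0;0,0,0,-0.11,-0.8,0,0;0,0,0,-0.124,-0.9,0,0")

```text
time: 5.22
tool_pos: [447.8, -284.5, 121.9]
tcp_rot: [180.0, -0.1, 164.8]
ft_force: [0.4, 1.0, -0.3]
finger_gap: 0.1
grip_force: 0.0
```

Request:
inch_along(motion="0,0,0,0,0,0.01,0;0,0,0,0,0,0.01,0")

```text
time: 5.48
tool_pos: [448.1, -281.9, 116.3]
tcp_rot: [179.9, -0.2, 164.8]
ft_force: [-0.1, 0.1, -1.0]
finger_gap: 0.2
grip_force: 0.0
```

```bash
python3 -c "
from h import *
go(450,-291,62)"
```

```text
5.475 [ 448.1 -281.9  116.3] tool shift [-4.4 -8.4 54.3]
```

In the tool's units: 54 mm / 500 = 0.108, 40 mm / 500 = 0.08.

Request:
inch_along(motion="0,0,0,-0.008,-0.016,0.04,0;0,0,0,-0.008,-0.016,0.08,0;0,0,0,-0.008,-0.016,0.108,0;0,0,0,-0.008,-0.016,0.108,0;0,0,0,-0.008,-0.016,0.108,0")

```text
time: 6.1
tool_pos: [451.3, -291.4, 64.6]
tcp_rot: [-180.0, 0.0, 164.9]
ft_force: [0.5, -0.7, 0.2]
finger_gap: -0.2
grip_force: 0.0
```

```bash
python3 look.py 163 250 pics/g1.png
```

```text
[162.33900242 247.58637667]
```

View pics/g1.png

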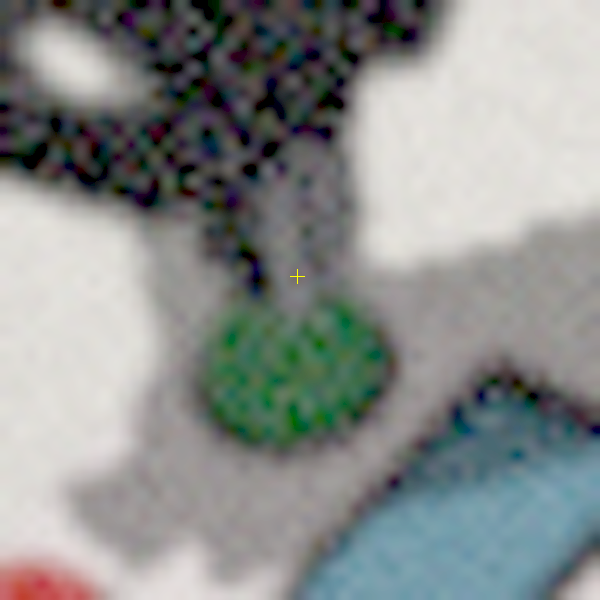

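The fingers end at about (295,290), straight above the green button's centre (295,350). Lowering 16 mm should land within a few mm of it.

In the tool's units: 20 mm / 500 = 0.04, 18 mm / 500 = 0.036.

Request:
inch_along(motion="0,0,0,0,0,0.016,0;0,0,0,0,0,0.028,0;0,0,0,0,0,0.036,0;0,0,0,0,0,0.04,0;0,0,0,0,0,0.04,0")

```text
time: 6.78
tool_pos: [450.7, -291.6, 43.9]
tcp_rot: [180.0, -0.0, 164.8]
ft_force: [-2.3, 1.5, 3.2]
finger_gap: 0.2
grip_force: 1.9
```

In the tool's units: 2.8 mm / 500 = 0.0056, 2.2 mm / 500 = 0.0044.

Request:
inch_along(motion="0,0,0,0,0,0.003,0;0,0,0,0,0,0.0044,0;0,0,0,0,0,0.0056,0;0,0,0,0,0,0.0056,0")

```text
time: 7.28
tool_pos: [450.9, -291.7, 41.9]
tcp_rot: [-180.0, -0.0, 164.8]
ft_force: [-6.1, 3.7, 13.1]
finger_gap: 0.3
grip_force: 5.8
```

Bottomed (13 N). Withdrawing.

In the tool's units: -150 mm / 500 = -0.3, -110 mm / 500 = -0.22.

Request:
inch_along(motion="0,0,0,0,0,-0.008,0;0,0,0,0,0,-0.03,0;0,0,0,0,0,-0.12,0;0,0,0,0,0,-0.22,0;0,0,0,0,0,-0.3,0;0,0,0,0,0,-0.3,0;0,0,0,0,0,-0.3,0;0,0,0,0,0,-0.3,0")

```text
time: 8.28
tool_pos: [450.0, -291.0, 189.3]
tcp_rot: [179.9, -0.2, 164.8]
ft_force: [-0.6, -0.2, -0.6]
finger_gap: -0.6
grip_force: 0.0
```

Run:
```python
from h import *
import cv2
cv2.imwrite("pics/end.png",np.hstack([viewer.snapshot("top")["pixels"][100:260,90:420],viewer.snapshot("scene")["pixels"][100:260+0,90:420]]))
```

```text
(no output)
```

View pics/end.png

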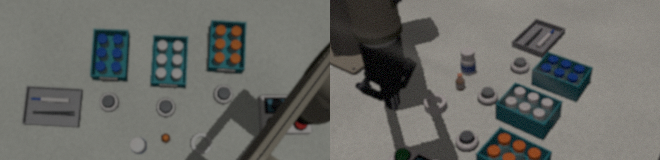

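The blue puck is still at (199,201), nothing else has moved, and the tool is clear.

```bash
python3 -c "
from bench import r, viewer, sense, hand_in
print(hand_in())"
```

```text
the job is handed in; nothing more can be done
None
```

I pressed the blue bin's grey puck button fully down (about 12 N) and released it, then did the same with the green terminal button (about 13 N), withdrew the arm, and handed the job in at about 8.4 s; nothing visible in the final pictures had moved.

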